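# Shut the small-parts chest

## Task

Shut the small-parts chest using only the outside of your fingers: push both open drawers fully home, in either order, and then tip the lid over from behind and push it fully down. Do not pinch or take hold of the drawers or the lid, and leave the loose fittings beside the chest standing where they are.

Things in the scene. Friction and masses are not known exactly. Their poses are not given: they have to be found in the camera images.
- chest: Low grey sheet-metal small-parts chest, fixed to the table, 120 deep (x) x 270 wide (y) mm; its tray's rim is 82 mm above the table, 94 with the lid shut. Origin: centre of its underside, on the table; x points from its front to its back, y to its left. Two drawers side by side in front, a lid hinged along the rear rim. Small parts in tray and drawers need no attention.
- left_drawer (a joint): Left drawer (at +y of the chest): how far it stands out towards the robot, in m; 0 is fully home against a hard stop, 0.09 the most. It starts open. It slides with about 2 N of friction and stays where it is left.
- right_drawer (a joint): Right drawer (at -y), the same.
- left_drawer_face (a point): Centre of the outer face of the left drawer's front; moves with the drawer. The front is a flat panel 121 wide x 48 high x 14 mm thick, from 10 to 58 mm above the table, this point at 34 mm. A lip 70 mm wide stands 7 mm out of the face at its foot, 13 to 16 mm above the table. Axes as the chest's: the face looks to -x. With the drawer home the face is flush with the chest's front, and the drawer's centre line is 65.5 mm to +y of the chest's middle.
- right_drawer_face (a point): The same for the right drawer, 65.5 mm to -y of the chest's middle.
- lid (a joint): Lid angle in rad: 0 is shut, flat on the chest, against a hard stop; it grows as the lid opens upward and back, to 1.45 at most. It starts about 1.1 to 1.35, standing up and leaning a little towards the robot. The hinge is stiff (about 0.35 N m of friction): the lid stays at any angle where it is left and must be pushed all the way.
- lid_hinge (a point): Middle of the lid's hinge line, at the rear rim of the chest, 82 mm above the table and 60 mm behind the chest's middle. The hinge line runs along the chest's y. The axes turn with the lid: its -x points from the hinge to the lid's free edge, its z out of the lid's outer face (the top when shut, the back when open).
- lid_edge (a point): Middle of the lid's free edge, on its outer face: 122 mm from the hinge and 12 mm out along the lid's z. Axes turn with the lid, as at lid_hinge. The lid is a flat plate 270 wide and 12 mm thick, with no handle. Keep the wrist clear of the long lamp hung over the back of the table: front edge 0.71 m ahead of the robot, underside 0.75 m above the table.
- hex_adapter_mid (a point): Bystander: steel hose adapter with a hexagon in the middle, standing upright, 51 x 44 x 94 mm; this point half-way up.
- arbor_mid (a point): Bystander: stepped steel arbor standing upright, 43 mm diameter, 98 mm high; this point half-way up.
- tube_stub_mid (a point): Bystander: steel tube stub standing upright, 26 mm diameter, 63 mm high; this point half-way up.
Mind the look-alikes: they are no part of the job. What is meant by the part that bears tube_stub_mid is not brown, and is the smaller of those in its own colour. What is shaped like the part that bears arbor_mid but purple is not meant.

How it is judged:
By the outcome, as a careful person would: the job done as asked, in the order asked, and still so for the second after the job is handed in, with the robot touching nothing.
It also fails if it takes over 54 s, if anything falls off the work surface, if the arm or the gripper's body presses on something with over 40 N, if the wrist force passes 120 N, or if a joint passes its speed limit or range.

## Robot

A 7-joint arm with a two-finger parallel gripper is mounted at the origin on a cart in front of the work surface, level with it; the furniture and walls round the work are solid. World frame = base frame: x ahead of the robot, y to its left, z up, the work surface at z = 0. Lengths are in m, angles in rad, forces in N, time in s.
With the tool pointing down it reaches from about 0.4 to 0.9 m from the base axis. Payload 5.5 kg.
Tool frame: the origin (TCP) lies on the front face of the gripper's body, between the roots of the fingers; the fingertips stand 66 mm ahead of it and the grasp point (between the pads) lies 47 mm ahead of it; z points along the fingers, y is the direction in which the jaws open and shut (so a half turn about z gives the same grasp; the last joint's range is limited). The gripper opens to 92 mm and grips with 3 to 60 N. Pads are 19 mm wide; open, the fingers measure 130 mm over their backs; the gripper's body (75 mm by 190 mm) begins 47 mm behind the grasp point.
Start: joints at [1.467, 0.501, -0.427, 1.55, 0.221, 1.138, -0.21], TCP at [0.233, -0.607, 0.292] pointing down, gripper open.
Joint ranges: [-2.88, 2.88], [-0.31, 2.03], [-1.54, 1.56], [0.2, 2.42], [-1.41, 4.55], [0.19, 2.02], [-2.57, 2.57]. Speed limits (rad/s): [2.57, 2.57, 3.14, 3.14, 3.14, 3.14, 3.14].

## Interface

Orientations are given as [roll, pitch, yaw] about the fixed x, y, z axes, in that order (R = Rz(yaw) Ry(pitch) Rx(roll)).
In Python, from plant import env gives the robot as it stands.
- The arm moves only by the shell command python3 -m jog 'ROWS' [FORCE]. ROWS is JSON, a list of rows, each a list of 3 entries, a list of its own where there are three numbers: the turn, a rotation vector about the tool's x, y, z in rad, then the shift along the tool's x, y, z in mm, then the opening, from -1 (shut) to 1 (fully open). In form: [[[wx, wy, wz], [tx, ty, tz], hand], ...]. A call has 1 to 5 rows; each row shifts and turns the commanded pose from where the row before left it, along the tool's axes as they then stand; what a row does not reach is not made up. A row lasts 1/8 s, in which the tool goes at most 62.5 mm and 10.7 degrees, less where a joint would pass 70% of its speed; a pose out of reach is approached as far as the arm can. A call is refused whole if a number of a shift passes 62.5 or a number of a turn 0.188, either way. A call with a gripper value outside its range is refused whole. The fingers move at their own pace and stop on an object; FORCE is the grip in N (left out, the last holds). Time passes only in rows, so rows that do not move let the fingers close. It gives the time, the measured TCP pose, the force and the opening at its end, in the units of the state.
- env.observe(): the state, without advancing time (a new reading comes with each control period).
- env.grab_frame(name): name is "scene" or "top"; returns a dict with "img" (420x560x3 uint8, blue, green, red), "fx", "fy", "cx", "cy" (pixels), "R" (3x3) and "t" (3): a world point X has camera coordinates R X + t. Camera axes: x right, y down, z forward; pixel columns grow to the right and rows downward; lengths in m; the calibration is good to about 2 mm. A picture is of the moment at which its call begins. There is no depth.
- env.sign_off(): hands the job in, once; it reports no verdict.
Trained networks look in a picture, given as the dict that the camera call returned (one of the last four; its "shot" number tells which), for a name from the list of things; names that differ only in an ending like _2 or _b are one class to them, and where a whole thing is asked for, a point or a joint stands for the part that bears it (a point fixed in the world has none). Each returns a list of dicts, best first, with "p" (0 to 1); they miss things now and then, are a little off and sometimes report something else, mostly with a low value. They report only what shows in the picture. A call takes as long as a camera call. They do not tell look-alikes from the thing itself.
- env.regions_of(label, picture): "mask" (420x560 bool, what is visible of it).
- env.landmark_of(label, picture): "centre" ([x, y, z] in m, in world coordinates, good to about 4 mm: a listed point, or the origin of a listed thing).
The state is a dict: "t": time; "joints": joint angles; "joint_vel": joint speeds; "effort": joint torques, N m; "ee_pos": TCP position; "tcp_rot": TCP orientation; "force": force on the tool from outside, world axes, zero at the start; "ft_torque": the same for the moment, N m; "width": finger opening in m.
Only numpy, scipy, OpenCV 4.12 (cv2) and the standard library are available. Lean on these libraries where they do the work, as an engineer would, in place of code of your own. Each camera call takes 0.05 s, during which the arm holds its last target.

## Working session

There is one attempt and no reset: what is moved stays moved. The work goes in short steps, Python scripts to look and compute and a shell command to move; the robot and the scene stay as the last step left them, time stands still between calls to the robot, and variables do not carry over. Pictures are saved under pics/ and viewed, and the job is handed in when it is done.

```bash
ls; mkdir -p pics
cat > h.py <<'E'
import numpy as np, cv2
from plant import env
def snap(n,f):
    p=env.grab_frame(n); cv2.imwrite('pics/'+f,p['img']); return p
def proj(p,X):
    c=np.array(p['R'])@np.array(X)+np.array(p['t']); return p['fx']*c[0]/c[2]+p['cx'],p['fy']*c[1]/c[2]+p['cy']
E
python3 - <<'E'
from h import *
print(env.observe())
for n in('scene','top'):
    p=snap(n,n+'0.png')
    for l in ['chest','left_drawer_face','right_drawer_face','lid_hinge','lid_edge','hex_adapter_mid','arbor_mid','tube_stub_mid']:
        for r in env.landmark_of(l,p)[:4]:
            print(n,l,round(r['p'],2),np.round(r['centre'],3),np.round(proj(p,r['centre'])))
E
```

```text
pics
{'t': 0.0, 'joints': array([ 1.46720579,  0.5018279 , -0.42681041,  1.55144622,  0.22078372,
        1.13830635, -0.21026526]), 'joint_vel': array([-0.0010295 ,  0.00028084, -0.00101081, -0.00059787,  0.00155337,
       -0.00036473, -0.00063432]), 'effort': array([ 1.03260177e-04, -5.66581929e+01, -5.81600860e+00, -2.79117143e+01,
       -6.86683995e-02,  3.09603126e-02,  1.96805654e-04]), 'ee_pos': array([ 0.23286641, -0.60623889,  0.29119401]), 'tcp_rot': array([-3.13966154e+00, -8.34649375e-05,  3.66889313e-01]), 'force': array([ 0.50037574,  0.33795924, -0.91183085]), 'ft_torque': array([0.02169928, 0.02770063, 0.0116586 ]), 'width': 0.09178307886396342}
scene chest 0.9 [ 0.561  0.018 -0.003] [273. 260.]
scene chest 0.69 [ 0.44  -0.179  0.048] [315. 312.]
scene left_drawer_face 0.65 [0.45  0.101 0.031] [206. 254.]
scene right_drawer_face 0.71 [ 0.455 -0.035  0.036] [258. 279.]
scene lid_hinge 0.8 [0.623 0.006 0.084] [298. 216.]
scene lid_edge 0.56 [0.582 0.01  0.195] [286. 174.]
scene hex_adapter_mid 0.58 [ 0.437 -0.176  0.048] [313. 312.]
scene arbor_mid 0.96 [ 0.545 -0.274
[... 256 characters left out ...]
3 [ 0.564  0.019 -0.003] [285. 206.]
top left_drawer_face 0.93 [0.444 0.098 0.029] [248. 255.]
top right_drawer_face 0.74 [ 0.455 -0.033  0.032] [308. 252.]
top right_drawer_face 0.71 [0.619 0.004 0.086] [293. 172.]
top lid_hinge 0.71 [0.618 0.006 0.087] [292. 172.]
top lid_hinge 0.34 [0.634 0.244 0.033] [187. 169.]
top lid_edge 0.56 [0.58  0.016 0.197] [288. 175.]
top hex_adapter_mid 0.88 [ 0.437 -0.183  0.046] [378. 261.]
top arbor_mid 0.95 [ 0.547 -0.281  0.046] [422. 212.]
top arbor_mid 0.59 [ 0.546 -0.195  0.05 ] [383. 211.]
top tube_stub_mid 0.71 [0.677 0.188 0.035] [213. 151.]
top tube_stub_mid 0.68 [0.635 0.319 0.043] [153. 167.]
top tube_stub_mid 0.45 [0.634 0.241 0.034] [188. 169.]
```

View pics/scene0.png

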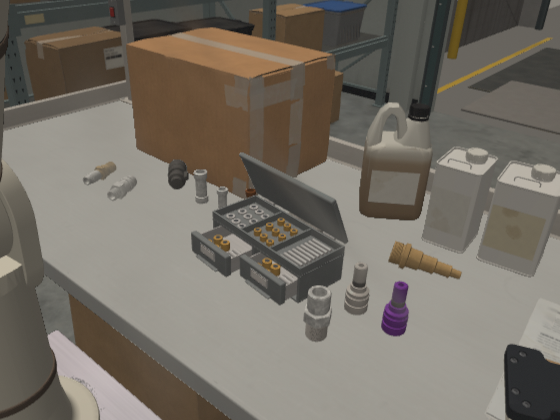

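View pics/top0.png

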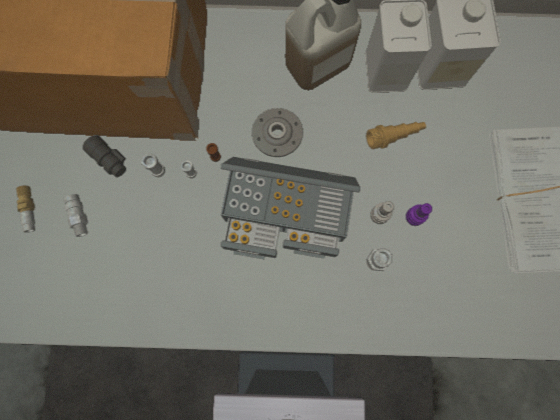

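Scene view: the chest is at (275,245) with both drawers open and the lid up. Top view: the grey tube stubs are at (153,167) and (188,169), with a brown one at (213,151). Meant is the smaller grey one, at (188,169). The grey arbor is at (383,211) and its purple look-alike at (420,213). The hex adapter is at (378,260). There is a single chest, so the parts I push have no look-alikes. Next I'll fit the chest pose.

```bash
cat >> h.py <<'E'
from scipy.optimize import least_squares
def Pc(q,X):
    x,y,yaw=q[:3]; c,s=np.cos(yaw),np.sin(yaw); X=np.atleast_2d(X)
    return np.c_[x+c*X[:,0]-s*X[:,1], y+s*X[:,0]+c*X[:,1], X[:,2]]
def lidpt(a,u,y,w): # u along to free edge, w out
    return [0.06-u*np.cos(a)+w*np.sin(a), y, 0.082+u*np.sin(a)+w*np.cos(a)]
def model(q):
    dl,dr,a=q[3:6]; S={}
    S['chest']=[(-.06,-.135,.082),(-.06,.135,.082),(.06,.135,.082),(.06,-.135,.082),(-.06,-.135,.082),(-.06,-.135,0),(-.06,.135,0)]
    for n,d,c in(('L',dl,.0655),('R',dr,-.0655)):
        S[n]=[(-.06-d,c-.0605,.01),(-.06-d,c+.0605,.01),(-.06-d,c+.0605,.058),(-.06-d,c-.0605,.058),(-.06-d,c-.0605,.01)]
    S['lid']=[lidpt(a,0,-.135,.012),lidpt(a,.122,-.135,.012),lidpt(a,.122,.135,.012),lidpt(a,0,.135,.012),lidpt(a,0,-.135,.012)]
    return S
def overlay(p,q,f,box,k):
    x0,y0,x1,y1=box; im=cv2.resize(p['img'][y0:y1,x0:x1],None,fx=k,fy=k,interpolation=cv2.INTER_CUBIC)
    for (n,P),col in zip(model(q).items(),[(0,255,0),(0,255,255),(255,255,0),(0,0,255)]):
        W=Pc(q,np.array(P)); uv=np.array([[(u-x0+.5)*k,(v-y0+.5)*k] for u,v in(proj(p,w) for w in W)],int)
        cv2.polylines(im,[uv],False,col,1)
    cv2.imwrite('pics/'+f,im)
E
python3 - <<'E'
from h import *
obs={}
ps={}
for n in('scene','top'):
    p=env.grab_frame(n);ps[n]=p
    for l in ['chest','left_drawer_face','right_drawer_face','lid_hinge','lid_edge']:
        r=env.landmark_of(l,p)
        if r: obs.setdefault(l,[]).append(r[0]['centre'])
def res(q):
    M={'chest':(0,0,0),'left_drawer_face':(-.06-q[3],.0655,.034),'right_drawer_face':(-.06-q[4],-.0655,.034),'lid_hinge':(.06,0,.082),'lid_edge':lidpt(q[5],.122,0,.012)}
    return np.concatenate([Pc(q,M[l])[0]-o for l in obs for o in obs[l]])
s=least_squares(res,[.56,.02,-.17,.05,.05,1.2],loss='soft_l1',f_scale=.005)
print(np.round(s.x,4),np.round(res(s.x).reshape(-1,3)*1e3,0).tolist())
np.save('q.npy',s.x)
overlay(ps['top'],s.x,'ov_top.png',(210,140,410,290),4)
overlay(ps['scene'],s.x,'ov_sc.png',(170,140,370,290),4)
E
```

```text
[ 0.5632  0.0169 -0.1645  0.0679  0.0301  1.1229] [[-1.0, -2.0, 1.0], [-1.0, -1.0, 2.0], [-0.0, 2.0, -1.0], [1.0, 4.0, 0.0], [-98.0, -50.0, 36.0], [7.0, -1.0, -1.0], [1.0, 1.0, -2.0], [2.0, 2.0, -4.0], [-2.0, 3.0, -1.0], [1.0, -4.0, 2.0]]
```

View pics/ov_top.png

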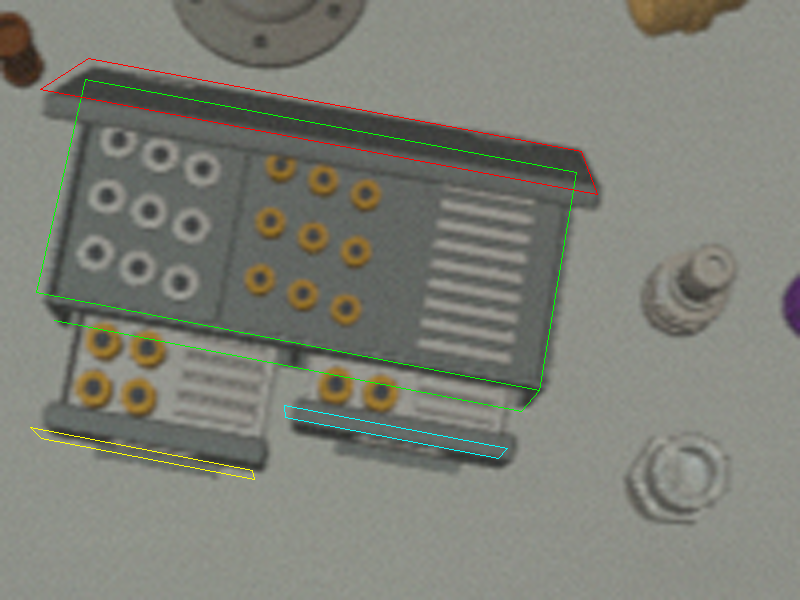

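View pics/ov_sc.png

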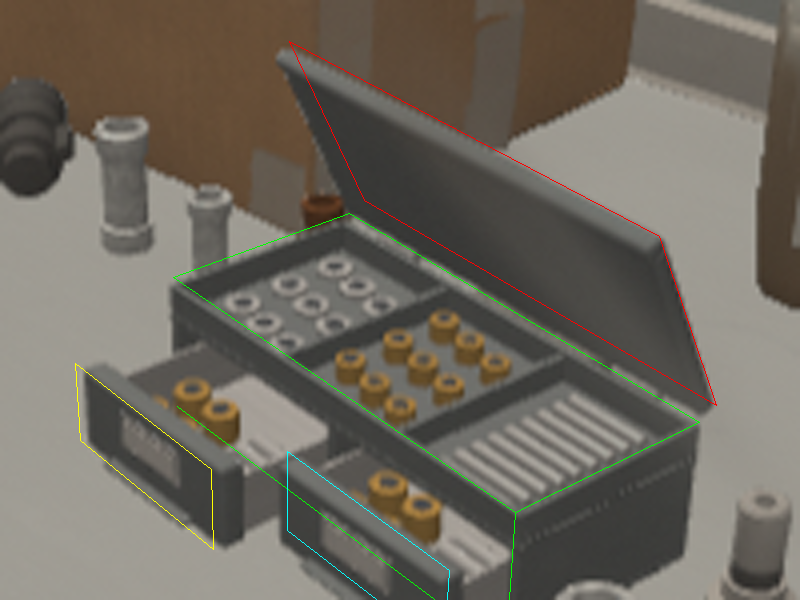

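```bash
cat >> h.py <<'E'
from scipy.spatial.transform import Rotation as Ro
def need(cx,cy,tz,q,pitch=0.,yaw=None):
    """target: chest-frame x,y of TCP, height z; tool down, yaw of chest, pitch about tool y"""
    o=env.observe(); R=Ro.from_euler('xyz',o['tcp_rot'])
    T=Pc(q,[cx,cy,tz])[0]; yw=q[2] if yaw is None else yaw
    Rt=Ro.from_euler('xyz',[np.pi,0,yw])*Ro.from_rotvec([0,pitch,0])
    print('t',round(o['t'],2),'F',np.round(o['force'],1),'tcp',np.round(o['ee_pos'],3),'target',np.round(T,3))
    print('turn(tool)',np.round((R.inv()*Rt).as_rotvec(),3),'shift now-axes mm',np.round(R.inv().apply(T-o['ee_pos'])*1e3,1),'shift target-axes',np.round(Rt.inv().apply(T-o['ee_pos'])*1e3,1))
E
cat > n.py <<'E'
import sys; from h import *
a=[float(x) for x in sys.argv[1:]]; need(a[0],a[1],a[2],np.load('q.npy'),*a[3:])
E
python3 -c "
import numpy as np; np.save('q.npy',[.561,.013,-.165,.066,.037,1.15])"
python3 n.py -.145 -.06 .29
```

```text
t 1.5 F [-0.1 -0.   0.1] tcp [ 0.233 -0.607  0.292] target [ 0.408 -0.022  0.29 ]
turn(tool) [ 0.    -0.     0.532] shift now-axes mm [ 372.9 -482.8    2.2] shift target-axes [  76.6 -605.2    2.2]
```

```bash
python3 -m jog '[[[0,0,0.17],[0,0,0],-1],[[0,0,0.17],[0,-20,0],-1],[[0,0,0.17],[0,-40,0],-1],[[0,0,0.02],[0,-50,0],-1]]' 10; python3 n.py -.145 -.06 .29
```

```text
t: 2.0
ee_pos: [0.2346, -0.4973, 0.2921]
tcp_rot: [3.141, -0.0, -0.168]
force: [0.4, 0.1, -0.2]
width: 0.0562
t 2.0 F [ 0.4  0.1 -0.2] tcp [ 0.235 -0.497  0.292] target [ 0.408 -0.022  0.29 ]
turn(tool) [ 0.    -0.    -0.003] shift now-axes mm [  91.8 -497.2    1.9] shift target-axes [  93.2 -497.     2.1]
```

```bash
python3 -m jog '[[[0,0,0],[40,-40,0],-1],[[0,0,0],[40,-60,0],-1],[[0,0,0],[12,-60,0],-1],[[0,0,0],[0,-60,0],-1],[[0,0,0],[0,-60,0],-1]]'; python3 n.py -.145 -.06 .29;python3 -m jog '[[[0,0,0],[0,-60,0],-1],[[0,0,0],[0,-60,0],-1],[[0,0,0],[0,-60,0],-1],[[0,0,0],[0,-30,0],-1],[[0,0,0],[0,0,0],-1]]'; python3 n.py -.145 -.06 .105
```

```text
t: 2.62
ee_pos: [0.3655, -0.2413, 0.2925]
tcp_rot: [3.141, -0.001, -0.163]
force: [1.7, 0.0, -0.0]
width: 0.0067
t 2.62 F [ 1.7  0.  -0. ] tcp [ 0.365 -0.241  0.292] target [ 0.408 -0.022  0.29 ]
turn(tool) [ 0.    -0.001  0.002] shift now-axes mm [   6.6 -223.     2.4] shift target-axes [   6.1 -223.     2.5]
t: 3.25
ee_pos: [0.3995, -0.0337, 0.2927]
tcp_rot: [3.142, -0.001, -0.158]
force: [-0.0, -0.2, -0.4]
width: 0.0005
t 3.25 F [-0.  -0.2 -0.4] tcp [ 0.4   -0.034  0.293] target [ 0.408 -0.022  0.105]
turn(tool) [ 0.    -0.001  0.007] shift now-axes mm [  6.5 -12.6 187.7] shift target-axes [  6.6 -12.6 187.7]
```

```bash
python3 -m jog '[[[0,0,0],[0,-10,50],-1],[[0,0,0],[0,0,60],-1],[[0,0,0],[0,0,50],-1],[[0,0,0],[0,0,27],-1],[[0,0,0],[0,0,0],-1]]'; python3 n.py -.145 -.06 .105
python3 - <<'E'
from h import *
snap('scene','s1.png')
E
```

```text
t: 3.88
ee_pos: [0.3991, -0.027, 0.1036]
tcp_rot: [3.141, 0.005, -0.164]
force: [0.1, -0.2, 0.5]
width: 0.0005
t 3.88 F [ 0.1 -0.2  0.5] tcp [ 0.399 -0.027  0.104] target [ 0.408 -0.022  0.105]
turn(tool) [0.    0.005 0.001] shift now-axes mm [ 8.1 -6.  -1.4] shift target-axes [ 8.1 -6.  -1.4]
```

View pics/s1.png

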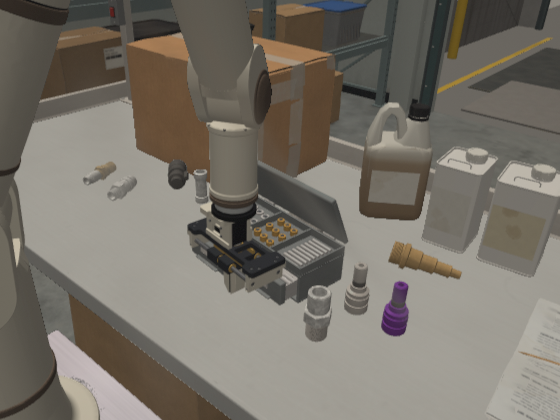

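```bash
python3 -m jog '[[[0,0,0],[15,0,0],-1],[[0,0,0],[15,0,0],-1],[[0,0,0],[10,0,0],-1],[[0,0,0],[10,0,0],-1],[[0,0,0],[8,0,0],-1]]'; python3 n.py -.07 -.06 .105
```

```text
t: 4.55
ee_pos: [0.4579, -0.0357, 0.1051]
tcp_rot: [3.141, 0.001, -0.163]
force: [-1.9, 1.1, 0.7]
width: 0.0005
t 4.55 F [-1.9  1.1  0.7] tcp [ 0.458 -0.036  0.105] target [ 0.482 -0.035  0.105]
turn(tool) [0.    0.001 0.002] shift now-axes mm [23.7 -5.   0.1] shift target-axes [23.7 -5.   0.1]
```

Contact: about 2 N of drawer friction.

```bash
python3 -m jog '[[[0,0,0],[7,0,0],-1],[[0,0,0],[6,0,0],-1],[[0,0,0],[3,0,0],-1]]'; python3 -m jog '[[[0,0,0],[3,0,0],-1],[[0,0,0],[2,0,0],-1]]';python3 n.py -.07 -.06 .105
```

```text
t: 4.92
ee_pos: [0.4739, -0.0381, 0.1051]
tcp_rot: [-3.141, 0.0, -0.163]
force: [-1.2, 1.4, 0.6]
width: 0.0005
t: 5.18
ee_pos: [0.4787, -0.0389, 0.1051]
tcp_rot: [-3.141, 0.0, -0.163]
force: [-1.6, 2.0, -0.2]
width: 0.0005
t 5.17 F [-1.6  2.  -0.2] tcp [ 0.479 -0.039  0.105] target [ 0.482 -0.035  0.105]
turn(tool) [-0.     0.     0.002] shift now-axes mm [ 2.7 -4.7  0.1] shift target-axes [ 2.7 -4.7  0.1]
```

```bash
python3 -m jog '[[[0,0,0],[3,0,0],-1],[[0,0,0],[2,0,0],-1]]'; python3 -m jog '[[[0,0,0],[2,0,0],-1],[[0,0,0],[2,0,0],-1]]';python3 n.py -.07 -.06 .105
```

```text
t: 5.42
ee_pos: [0.4818, -0.0395, 0.105]
tcp_rot: [3.141, 0.004, -0.163]
force: [-9.9, 3.5, 7.4]
width: 0.0001
t: 5.68
ee_pos: [0.4822, -0.0397, 0.1043]
tcp_rot: [3.139, 0.011, -0.162]
force: [-19.6, 4.6, 15.0]
width: 0.0005
t 5.67 F [-19.6   4.6  15. ] tcp [ 0.482 -0.04   0.104] target [ 0.482 -0.035  0.105]
turn(tool) [0.003 0.011 0.003] shift now-axes mm [-0.9 -4.9 -0.7] shift target-axes [-0.9 -4.9 -0.7]
```

```bash
python3 -m jog '[[[0,0,0],[-10,0,0],-1],[[0,0,0],[-40,0,0],-1],[[0,0,0],[-45,0,0],-1],[[0,0,0],[0,0,0],-1]]'; python3 n.py -.155 .0655 .105
```

```text
t: 6.18
ee_pos: [0.3906, -0.0255, 0.105]
tcp_rot: [3.14, 0.002, -0.162]
force: [-0.0, -0.4, 0.4]
width: -0.0
t 6.17 F [-0.  -0.4  0.4] tcp [ 0.391 -0.026  0.105] target [0.419 0.103 0.105]
turn(tool) [0.002 0.002 0.003] shift now-axes mm [   7.  -131.5   -0.2] shift target-axes [   6.7 -131.5    0. ]
```

```bash
python3 -m jog '[[[0,0,0],[0,-40,0],-1],[[0,0,0],[0,-50,0],-1],[[0,0,0],[0,-35,0],-1],[[0,0,0],[0,0,0],-1]]'; python3 n.py -.155 .0655 .105;  python3 -m jog '[[[0,0,0],[8,0,0],-1],[[0,0,0],[10,0,0],-1],[[0,0,0],[10,0,0],-1],[[0,0,0],[10,0,0],-1],[[0,0,0],[10,0,0],-1]]'; python3 n.py -.07 .0655 .105
```

```text
t: 6.68
ee_pos: [0.4167, 0.1016, 0.1061]
tcp_rot: [-3.138, -0.004, -0.159]
force: [0.3, -0.6, 0.8]
width: 0.0005
t 6.67 F [ 0.3 -0.6  0.8] tcp [0.417 0.102 0.106] target [0.419 0.103 0.105]
turn(tool) [-0.004 -0.004  0.006] shift now-axes mm [ 1.9 -1.7  1.1] shift target-axes [ 1.9 -1.8  1.1]
t: 7.3
ee_pos: [0.4616, 0.0896, 0.105]
tcp_rot: [3.141, 0.001, -0.164]
force: [-2.1, 0.0, 1.2]
width: 0.0005
t 7.3 F [-2.1  0.   1.2] tcp [0.462 0.09  0.105] target [0.503 0.089 0.105]
turn(tool) [0.001 0.001 0.001] shift now-axes mm [40.6 -6.3 -0.1] shift target-axes [40.6 -6.3 -0. ]
```

```bash
python3 -m jog '[[[0,0,0],[10,0,0],-1],[[0,0,0],[10,0,0],-1],[[0,0,0],[8,0,0],-1],[[0,0,0],[4,0,0],-1],[[0,0,0],[3,0,0],-1]]'; python3 n.py -.07 .0655 .105;python3 -m jog '[[[0,0,0],[3,0,0],-1],[[0,0,0],[2,0,0],-1]]';python3 -m jog '[[[0,0,0],[2,0,0],-1],[[0,0,0],[2,0,0],-1]]'; python3 n.py -.07 .0655 .105
```

```text
t: 7.92
ee_pos: [0.4962, 0.0847, 0.1052]
tcp_rot: [-3.142, 0.0, -0.163]
force: [-2.6, -1.9, -0.5]
width: 0.0002
t 7.92 F [-2.6 -1.9 -0.5] tcp [0.496 0.085 0.105] target [0.503 0.089 0.105]
turn(tool) [-0.     0.     0.002] shift now-axes mm [ 5.7 -5.4  0.2] shift target-axes [ 5.7 -5.4  0.2]
t: 8.18
ee_pos: [0.4998, 0.0842, 0.1052]
tcp_rot: [3.141, 0.002, -0.163]
force: [-9.8, -0.9, 7.7]
width: 0.0006
t: 8.43
ee_pos: [0.5002, 0.0843, 0.1048]
tcp_rot: [3.139, 0.008, -0.161]
force: [-19.1, 1.3, 14.0]
width: 0.0007
t 8.43 F [-19.1   1.3  14. ] tcp [0.5   0.084 0.105] target [0.503 0.089 0.105]
turn(tool) [0.003 0.008 0.004] shift now-axes mm [ 1.7 -5.2 -0.3] shift target-axes [ 1.7 -5.2 -0.2]
```

```bash
python3 -m jog '[[[0,0,0],[-10,0,0],-1],[[0,0,0],[-40,0,0],-1],[[0,0,0],[-30,0,-40],-1],[[0,0,0],[0,0,-60],-1],[[0,0,0],[0,0,-60],-1]]'; python3 -m jog '[[[0,0,0],[0,-40,-60],-1],[[0,0,0],[0,-60,-20],-1],[[0,0,0],[0,-60,0],-1]]'
python3 - <<'E'
from h import *
q=np.load('q.npy');q[2]=-.15;q[3:5]=0
p=snap('scene','s2.png'); t=snap('top','t2.png')
overlay(p,q,'ov_sc2.png',(170,140,370,290),4)
overlay(t,q,'ov_top2.png',(210,140,410,290),4)
E
```

```text
t: 9.05
ee_pos: [0.4263, 0.0969, 0.2673]
tcp_rot: [-3.141, -0.002, -0.162]
force: [1.6, -1.6, 0.4]
width: 0.0002
t: 9.43
ee_pos: [0.4535, 0.2502, 0.3405]
tcp_rot: [-3.138, -0.008, -0.166]
force: [1.9, 0.1, -0.6]
width: 0.0005
```

View pics/ov_sc2.png

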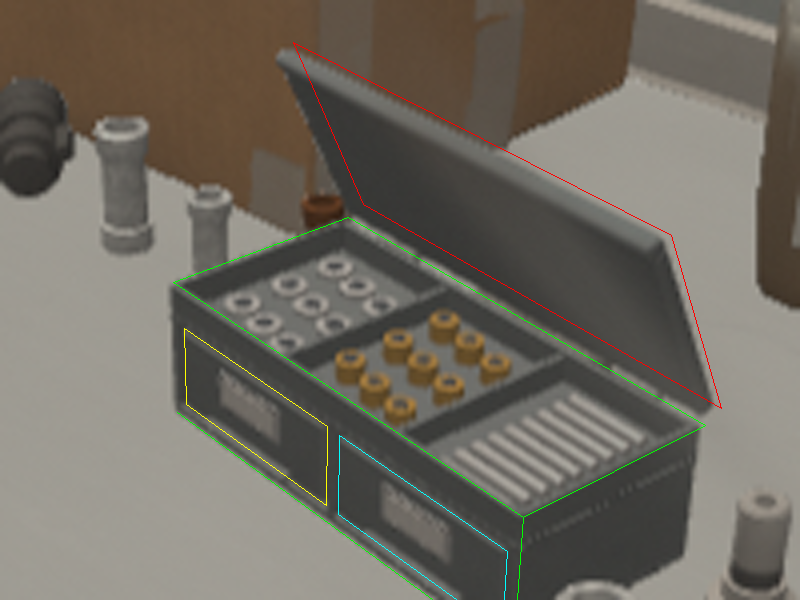

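View pics/ov_top2.png

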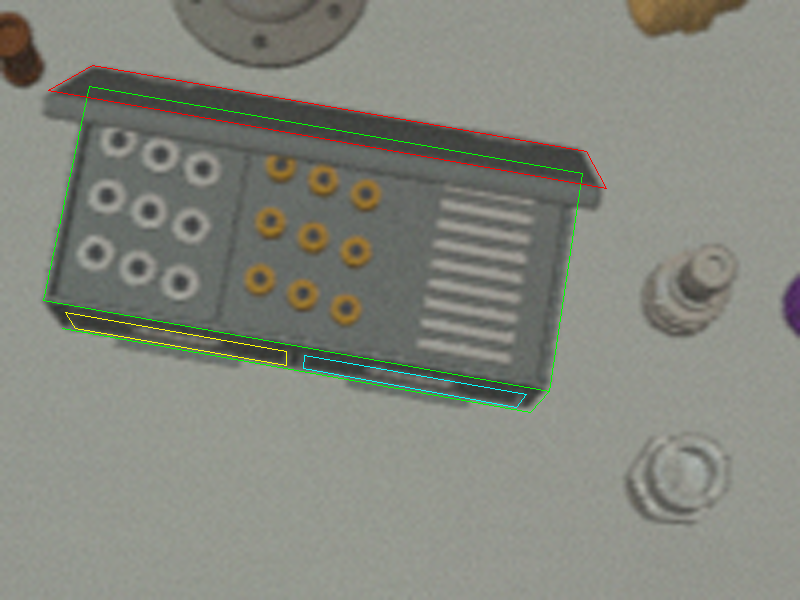

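Picture check: both drawer fronts are flush with the chest's front edge (crop pixels (255,410) and (420,510)), and the lid is still up with its edge from (285,55) to (660,240). The fittings have not moved. I'll take yaw −0.157 and go over to behind the lid.

```bash
python3 -c "
import numpy as np; np.save('q.npy',[.561,.013,-.157,0,0,1.15])"; python3 n.py -.10 0 .31; python3 -m jog '[[[0,0,0],[0,40,10],-1],[[0,0,0],[0,60,10],-1],[[0,0,0],[0,60,10],-1],[[0,0,0],[0,60,0],-1],[[0,0,0],[0,20,0],-1]]'; python3 n.py .085 0 .31
```

```text
t 9.53 F [-1.2 -0.4 -1.4] tcp [0.451 0.256 0.339] target [0.462 0.029 0.31 ]
turn(tool) [-0.008 -0.003  0.003] shift now-axes mm [ 46.3 223.5  27.1] shift target-axes [ 47.1 223.1  28.8]
t: 10.15
ee_pos: [0.4115, 0.0074, 0.3071]
tcp_rot: [3.14, -0.002, -0.169]
force: [0.1, -0.5, -0.1]
width: 0.0006
t 10.15 F [ 0.1 -0.5 -0.1] tcp [0.412 0.007 0.307] target [ 0.645 -0.     0.31 ]
turn(tool) [ 0.002 -0.002 -0.012] shift now-axes mm [231.4 -31.7  -2.5] shift target-axes [231.8 -28.9  -2.9]
```

```bash
python3 -m jog '[[[0,0,0],[40,-10,0],-1],[[0,0,0],[60,-10,0],-1],[[0,0,0],[60,-10,0],-1],[[0,0,0],[45,0,0],-1],[[0,0,0],[25,0,0],-1]]'; python3 n.py .085 0 .244;  python3 - <<'E'
from h import *
p=snap('scene','s3.png')
E
```

```text
t: 10.78
ee_pos: [0.6464, 0.0029, 0.3066]
tcp_rot: [-3.14, -0.002, -0.164]
force: [-0.6, 1.0, -0.9]
width: 0.0007
t 10.78 F [-0.6  1.  -0.9] tcp [0.646 0.003 0.307] target [ 0.645 -0.     0.244]
turn(tool) [-0.001 -0.002 -0.007] shift now-axes mm [-1.   3.4 62.6] shift target-axes [-0.9  3.3 62.6]
```

View pics/s3.png

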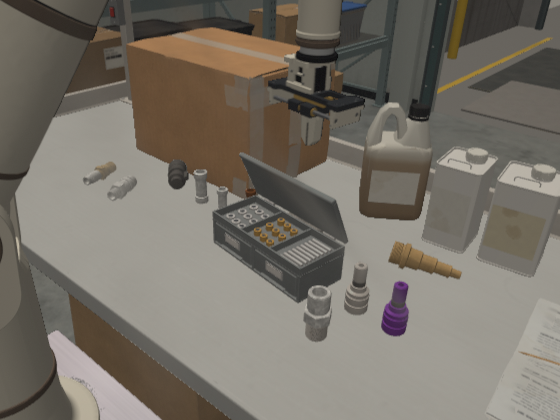

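```bash
python3 -m jog '[[[0,0,0],[0,3,30],-1],[[0,0,0],[0,0,33],-1],[[0,0,0],[-15,0,0],-1],[[0,0,0],[-15,0,0],-1],[[0,0,0],[-10,0,0],-1]]'; python3 n.py .0396 0 .244; python3 -m jog '[[[0,0,0],[-6,0,1],-1],[[0,0,0],[-6,0,3],-1]]';  python3 n.py .0256 0 .2387
```

```text
t: 11.45
ee_pos: [0.6033, 0.0072, 0.2443]
tcp_rot: [-3.141, -0.001, -0.163]
force: [-0.3, -0.8, -0.0]
width: 0.0004
t 11.45 F [-0.3 -0.8 -0. ] tcp [0.603 0.007 0.244] target [0.6   0.007 0.244]
turn(tool) [-0.    -0.001 -0.006] shift now-axes mm [-3.   0.9  0.3] shift target-axes [-3.1  0.9  0.3]
t: 11.7
ee_pos: [0.5932, 0.0088, 0.2411]
tcp_rot: [-3.141, -0.004, -0.164]
force: [1.9, -0.8, 3.4]
width: 0.0003
t 11.7 F [ 1.9 -0.8  3.4] tcp [0.593 0.009 0.241] target [0.586 0.009 0.239]
turn(tool) [-0.    -0.004 -0.007] shift now-axes mm [-6.9  0.9  2.3] shift target-axes [-6.9  0.9  2.4]
```

Contact at about 3.5 N, so I'll follow the arc.

```bash
python3 -m jog '[[[0,0,0],[-7,0,3],-1],[[0,0,0],[-9,0,5],-1],[[0,0,0],[-8,0,6],-1]]'; python3 n.py .0084 0 .2281;python3 -m jog '[[[0,0,0],[-7,0,6],-1],[[0,0,0],[-7,0,7],-1]]'; python3 n.py -.0063 0 .2144
```

```text
t: 12.08
ee_pos: [0.5675, 0.0128, 0.2255]
tcp_rot: [3.141, 0.0, -0.163]
force: [0.6, -2.0, 2.5]
width: 0.0007
t 12.07 F [ 0.6 -2.   2.5] tcp [0.568 0.013 0.226] target [0.569 0.012 0.228]
turn(tool) [ 0.001  0.    -0.006] shift now-axes mm [ 1.9  0.8 -2.6] shift target-axes [ 1.9  0.8 -2.6]
t: 12.32
ee_pos: [0.5539, 0.015, 0.2123]
tcp_rot: [3.141, 0.0, -0.163]
force: [1.7, -2.4, 1.5]
width: 0.0007
t 12.32 F [ 1.7 -2.4  1.5] tcp [0.554 0.015 0.212] target [0.555 0.014 0.214]
turn(tool) [ 0.     0.    -0.006] shift now-axes mm [ 1.   0.8 -2.1] shift target-axes [ 1.   0.8 -2.1]
```

```bash
python3 -m jog '[[[0,0,0],[-6,0,8],-1],[[0,0,0],[-5,0,8],-1]]'; python3 n.py -.0179 0 .198;python3 -m jog '[[[0,0,0],[-4,0,9],-1],[[0,0,0],[-4,0,9],-1]]'; python3 n.py -.0261 0 .1796
python3 - <<'E'
from h import *
p=snap('scene','s4.png'); cv2.imwrite('pics/s4c.png',cv2.resize(p['img'][120:300,150:390],None,fx=3,fy=3))
E
```

```text
t: 12.58
ee_pos: [0.5431, 0.0171, 0.1963]
tcp_rot: [3.141, 0.0, -0.163]
force: [1.0, -1.7, 1.3]
width: 0.0001
t 12.57 F [ 1.  -1.7  1.3] tcp [0.543 0.017 0.196] target [0.543 0.016 0.198]
turn(tool) [ 0.     0.    -0.006] shift now-axes mm [ 0.4  1.2 -1.7] shift target-axes [ 0.4  1.2 -1.7]
t: 12.82
ee_pos: [0.5354, 0.0185, 0.1783]
tcp_rot: [-3.141, 0.0, -0.163]
force: [0.6, -1.3, 1.4]
width: 0.001
t 12.82 F [ 0.6 -1.3  1.4] tcp [0.535 0.018 0.178] target [0.535 0.017 0.18 ]
turn(tool) [-0.     0.    -0.006] shift now-axes mm [ 0.   1.4 -1.3] shift target-axes [ 0.   1.4 -1.3]
```

View pics/s4c.png

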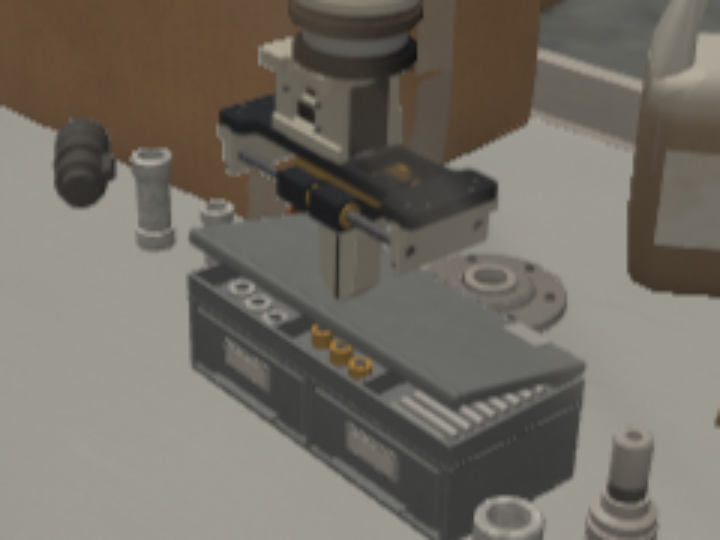

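The lid is nearly shut, with the fingertips on its middle at crop pixel (345,295). Continuing down to the stop.

```bash
python3 -m jog '[[[0,0,0],[-2,0,7],-1],[[0,0,0],[-1,0,6],-1],[[0,0,0],[0,0,3],-1]]'; python3 -m jog '[[[0,0,0],[0,0,2],-1],[[0,0,0],[0,0,2],-1]]';python3 n.py -.03 0 .160
```

```text
t: 13.25
ee_pos: [0.5322, 0.0193, 0.1624]
tcp_rot: [-3.141, 0.001, -0.163]
force: [-1.7, 1.1, 2.2]
width: 0.0007
t: 13.5
ee_pos: [0.5328, 0.0191, 0.1596]
tcp_rot: [3.141, 0.0, -0.163]
force: [-7.9, -0.1, 21.3]
width: 0.0004
t 13.5 F [-7.9 -0.1 21.3] tcp [0.533 0.019 0.16 ] target [0.531 0.018 0.16 ]
turn(tool) [ 0.     0.    -0.006] shift now-axes mm [-1.2  1.7 -0.4] shift target-axes [-1.2  1.6 -0.4]
```

```bash
python3 -m jog '[[[0,0,0],[0,0,1],-1],[[0,0,0],[0,0,0],-1]]'; python3 -m jog '[[[0,0,0],[0,0,-20],-1],[[0,0,0],[0,0,-50],-1],[[0,0,0],[-20,0,-50],-1],[[0,0,0],[-40,-50,-30],-1],[[0,0,0],[0,-60,0],-1]]'; python3 -m jog '[[[0,0,0],[0,-60,0],-1],[[0,0,0],[0,-40,0],-1],[[0,0,0],[0,0,0],-1]]'
python3 - <<'E'
from h import *
q=np.load('q.npy'); q[5]=0
p=snap('scene','s5.png'); t=snap('top','t5.png')
overlay(p,q,'ov_sc5.png',(170,140,370,290),4)
cv2.imwrite('pics/sc5.png',cv2.resize(p['img'][130:340,160:440],None,fx=2.8,fy=2.8))
for pp in(p,t):
  for l in ['left_drawer_face','right_drawer_face','lid_edge','hex_adapter_mid','arbor_mid','tube_stub_mid']:
    print(l,[(round(r['p'],2),np.round(r['centre'],3).tolist()) for r in env.landmark_of(l,pp)[:3]])
print(Pc(q,[(-.06,.0655,.034),(-.06,-.0655,.034),lidpt(0,.122,0,.012)]).round(3))
E
```

```text
t: 13.75
ee_pos: [0.5328, 0.0192, 0.1597]
tcp_rot: [3.14, -0.0, -0.163]
force: [-7.6, -0.3, 18.2]
width: 0.0007
t: 14.38
ee_pos: [0.4956, 0.1306, 0.3082]
tcp_rot: [3.14, -0.007, -0.167]
force: [0.7, -0.2, -0.7]
width: 0.0009
t: 14.75
ee_pos: [0.5109, 0.2338, 0.3056]
tcp_rot: [-3.138, -0.001, -0.157]
force: [-0.7, -1.2, -0.3]
width: 0.0007
left_drawer_face [(0.62, [0.512, 0.091, 0.033]), (0.59, [0.546, -0.193, 0.046])]
right_drawer_face [(0.59, [0.494, -0.042, 0.035])]
lid_edge [(0.69, [0.503, 0.025, 0.094])]
hex_adapter_mid []
arbor_mid [(0.77, [0.547, -0.193, 0.047]), (0.77, [0.546, -0.274, 0.047])]
tube_stub_mid [(0.94, [0.636, 0.322, 0.04]), (0.73, [0.636, 0.24, 0.031]), (0.51, [0.675, 0.188, 0.036])]
left_drawer_face [(0.67, [0.51, 0.09, 0.031])]
right_drawer_face [(0.72, [0.492, -0.041, 0.033])]
lid_edge [(0.84, [0.497, 0.026, 0.093])]
hex_adapter_mid [(0.57, [0.44, -0.182, 0.045])]
arbor_mid [(0.97, [0.546, -0.192, 0.051]), (0.72, [0.547, -0.276, 0.047])]
tube_stub_mid [(0.49, [0.634, 0.24, 0.029]), (0.45, [0.679, 0.189, 0.034])]
[[ 0.512  0.087  0.034]
 [ 0.491 -0.042  0.034]
 [ 0.5    0.023  0.094]]
```

View pics/sc5.png

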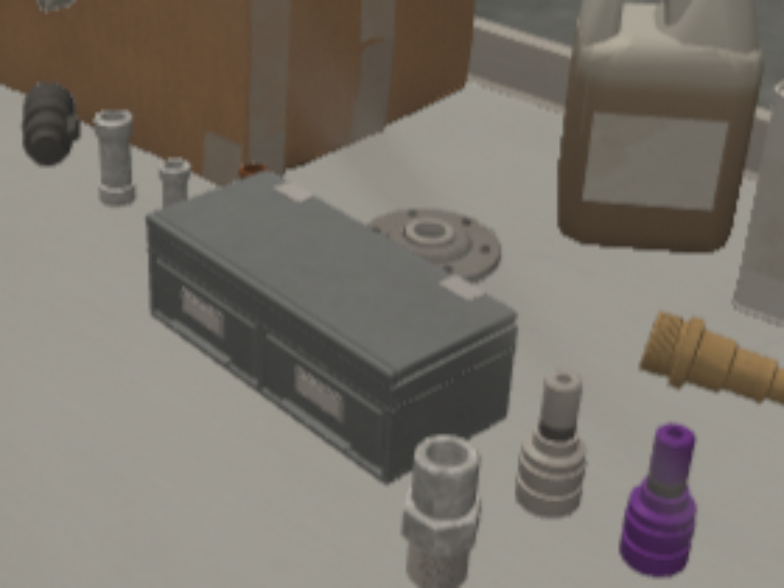

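View pics/t5.png

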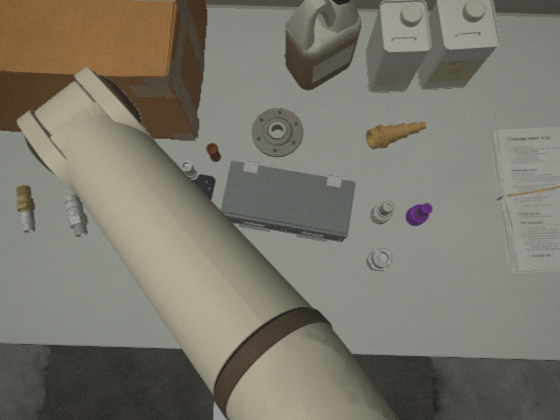

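View pics/ov_sc5.png

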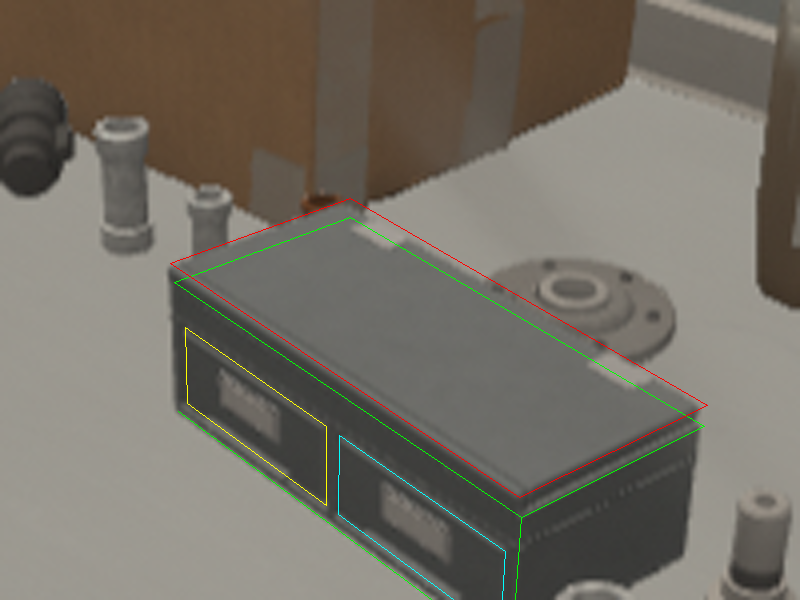

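The pictures show the chest shut: the lid lies flat on the rim, the drawer fronts are flush, and all the fittings are standing where they began. The arm is clear. Handing in.

Run:
```python
from h import *
print(env.observe()['force'],env.sign_off())
```

```text
the job is handed in; nothing more can be done
[-0.29963291 -0.30259137  1.0254041 ] None
```

The chest is shut and the job is handed in; the last clock reading I have is 14.75 s, against the 54 s allowed. With the fingers closed, I pushed the right drawer home, then the left. I then tipped the lid over from behind and pressed it down, without gripping anything.

- **Hard stops:** Each drawer ended against its stop at about 20 N along the push. The lid ended against its stop at about 21 N, with the fingertips at 93.6 mm above the table (94 mm expected).
- **Final pictures:** The drawer fronts are flush and the lid lies flat. The networks place the drawer faces and the lid edge within about 4 mm of their shut positions.
- **Fittings:** The hex adapter, grey arbor, small grey tube stub and their look-alikes stand where they began, within the networks' error. The arm was touching nothing at hand-in.

**Checks that failed or disagreed:**
- In the first pictures, the networks gave one lid or drawer point about 0.1 m off, which I left out.
- In the last scene picture they did not report the hex adapter. It shows standing in that picture, and the top view located it.
- My first estimate of the chest's heading, about −0.165 rad, disagreed with the drawer contacts, about −0.145 rad. I used −0.157 rad from the picture overlay.

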